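# Open the lamp house's filter bay

## Task

On the finned lamp house, press the snap tab fully in, then push the released cover off its seat with a fingertip so that the bay is completely open and the cover lies flat on the rest beyond it. Only press and push: do not lift the cover, do not force it before the tab is in, and leave the other box and everything else on the bench as it is.

Things in the scene. Friction and masses are not known exactly. Their poses are not given: they have to be found in the camera images.
- lamp_house: Black box fixed to the bench, the ONE WITH SEVEN COOLING FINS on each long side (16 mm out, tops 53 mm high) and a round lens tube on its far end (to x +175). Box x -48 to +147, y +-75 mm, flat top deck 60 mm above the bench. Origin on the bench under the centre of the cover's seat; its x axis is the direction in which the cover slides, z up.
- lamp_bay (a point): Centre of the open bay (56 x 48 mm) and of the cover's seat (x -37 to +35) on the lamp house's deck: house x=y=0, z=60. Two rails (to 13 mm above the deck; y +-29 to +-41, x -36 to +30) hold the cover's side edges so it can only slide along +x, about 1.5 mm play; a back stop 8 mm high is behind it at x -38.
- lamp_rest (a point): A point on the flat rest, the plain deck beyond the seat (house x +36 to +143, z=60): house x=+90, y=0, about where the cover's origin belongs in the end. A lip 10 mm high closes the rest at x +143.
- lamp_cover: Lamp house cover: loose aluminium plate 70 (x) x 64 (y) x 8 mm, about 0.12 kg. Origin at the centre of its underside, axes as the house's, on the seat at point lamp_bay. A thumb ridge crosses it: x -20 to -10, y +-22, its top 24 mm above the underside (16 above the plate). Push the ridge's -x face in +x; about 1 N once released.
- lamp_tab (a joint): Lamp house snap tab, m: 0 = out (up, locked; starts within 2 mm of it), 0.012 = fully in (down). Slides straight down at about 5 N and stays where left, no return spring. Its cross bar (house x +37 to +43, y -26 to +50) stands up to 9 mm above the deck and blocks the cover; fully in, it is 3 mm below the deck.
- lamp_paddle (a point): Centre of the top face of the snap tab's press pad, a steel pad 30 (x) x 26 (y) mm that moves with the tab: at house x=+50, y=+60 mm, 26 mm above the deck when out, 14 mm above the deck when fully in.
- filter_box: A second black box of the same size and deck, fixed, with smooth sides and NO fins or lens tube; same cover, rails and tab in the same places in its own frame. To be left alone.
- filter_cover: Cover on the filter box, same as the lamp cover. Stays on its seat.
- filter_tab (a joint): Snap tab of the filter box, as lamp_tab. Stays out.
- objective: Loose bystander: upright steel microscope objective, 32 mm diameter, 49 mm high; origin under its centre.
- sample: Loose bystander: black sample puck, 32 mm diameter, 20 mm high; origin under its centre.
- lens_case: Loose bystander: grey round case, 42 mm diameter, 55 mm high; origin under its centre.
- screwdriver: Loose bystander: screwdriver, 160 mm long, lying on the bench along its x axis (tip to +x); origin on the bench within its length.
- slide_box: Loose bystander: grey box 85 x 100 x 33 mm; origin under its centre.
- dish: Loose bystander: white shallow dish, 90 mm diameter, 16 mm high; origin under its centre.
- mount_block: Loose bystander: steel block 50 x 50 x 30 mm; origin under its centre.

How it is judged:
On the way, in this order (a step that is already met when the one before it is completed fails the run):
1. the lamp house's snap tab is pressed in while its cover is still on its seat (value of joint lamp_tab above 0.0105 m and x of lamp_cover in the frame of lamp_house below 0.008 m), for 0.1 s.
2. the cover has been pushed off its seat, clear of the bay (x of lamp_cover in the frame of lamp_house above 0.068 m and z of lamp_cover in the frame of lamp_house between 0.055 and 0.066 m and angle between lamp_cover's own z axis and vertical below 0.08 rad), for 0.2 s.
At the end, for the whole second after the job is handed in: The lamp house's tab is in (over 10.5 of 12 mm); its cover lies flat and at rest on the deck, its centre 68 to 115 mm ahead of the seat's centre, within 25 mm sideways and 20 degrees; the filter box is still shut and locked (tab under 5 mm) and no bystander has moved 20 mm (all of step 2 and value of joint lamp_tab above 0.0105 m and x of lamp_cover in the frame of lamp_house below 0.115 m and y of lamp_cover in the frame of lamp_house between -0.025 and 0.025 m and angle between the x axis of lamp_cover and the x axis of lamp_house, either way round below 0.35 rad and linear speed of lamp_cover below 0.01 m/s and value of joint filter_tab below 0.005 m and distance between filter_cover and filter_box below 0.0615 m and distance of each of objective, sample, lens_case, screwdriver, slide_box, dish, mount_block from where it was at the start of the episode below 0.02 m); the robot touches nothing.
It fails at once if the lamp cover is lifted (over 12 mm above the deck) or tipped (z of lamp_cover in the frame of lamp_house above 0.072 m or angle between lamp_cover's own z axis and vertical above 0.3 rad).
It fails at once if the lamp cover is forced against the tab while locked (over 15 N) (contact force between lamp_cover and the fingers above 15 N and value of joint lamp_tab below 0.0095 m).
It fails at once if the filter box is operated (tab pressed over 5 mm, or cover moved 10 mm) (value of joint filter_tab above 0.005 m or distance of filter_cover from where it was at the start of the episode above 0.01 m).
It fails at once if a bystander is knocked (moved over 20 mm) (distance of any of objective, sample, lens_case, screwdriver, slide_box, dish, mount_block from where it was at the start of the episode above 0.02 m).
It also fails if it takes over 38 s, if anything falls off the work surface, if the arm or the gripper's body presses on something with over 40 N, if the wrist force passes 120 N, or if a joint passes its speed limit or range.

## Robot

A 6-joint arm with a two-finger parallel gripper is mounted at the origin on the work surface. World frame = base frame: x ahead of the robot, y to its left, z up, the work surface at z = 0. Lengths are in m, angles in rad, forces in N, time in s.
With the tool pointing down it reaches from about 0.35 to 0.875 m from the base axis. Payload 4.2 kg.
Tool frame: the origin (TCP) lies midway between the tips of the shut fingers; the grasp point (between the pads) lies 19 mm behind it; z points along the fingers, y is the direction in which the jaws open and shut (so a half turn about z gives the same grasp; the last joint's range is limited). The gripper opens to 87 mm and grips with 3 to 60 N. Pads are 19 mm wide; open, the fingers measure 117 mm over their backs; the gripper's body (75 mm by 190 mm) begins 51 mm behind the grasp point.
Start: joints at [1.471, 0.385, 0.008, 0, -1.194, -0.259], TCP at [0.219, 0.585, 0.223] pointing down, gripper open.
Joint ranges: [-3.14, 3.14], [-1.21, 2.06], [-1.07, 1.41], [-3.16, 2.05], [-2.99, -0.16], [-3.1, 3.1]. Speed limits (rad/s): [2.79, 2.79, 3.14, 3.14, 3.14, 3.14].

## Interface

Orientations are given as a rotation vector (axis times angle).
In Python, from workcell import readout, eyes, workorder gives the robot as it stands.
- The arm moves only by the tool send_rows, never from a script. Its argument "plan" is a list of rows, each a list of 6 numbers: the shift along the tool's x, y, z in m, then the turn, a rotation vector about the tool's x, y, z in degrees. In form: [[x, y, z, wx, wy, wz], ...]. A call has 1 to 20 rows; each row shifts and turns the pose as measured when the row begins, along the tool's axes as they then stand; what a row does not reach is not made up. A row lasts 1/8 s, in which the tool goes at most 62.5 mm and 10.7 degrees, less where a joint would pass 70% of its speed; a pose out of reach is approached as far as the arm can. A call is refused whole if a number of a shift passes 0.0625 or a number of a turn 10.7, either way. A call with a gripper value outside its range is refused whole. "jaw" is the opening, from -1 (shut) to 1 (fully open), set as the call begins (left out, the last holds). The fingers move at their own pace and stop on an object; the grip force is fixed at half the most. Time passes only in rows, so rows that do not move let the fingers close. It gives the time, the measured TCP pose, the force and the opening at its end, in the units of the state.
- readout.get_obs(): the state, without advancing time (a new reading comes with each control period).
- eyes.get_image(name): name is "scene" or "side" or "wrist"; returns a dict with "img" (384x512x3 uint8, red, green, blue), "mtx" (3x3 intrinsics, pixels), "R" (3x3) and "t" (3): a world point X has camera coordinates R X + t. Camera axes: x right, y down, z forward; pixel columns grow to the right and rows downward; lengths in m; the calibration is good to about 2 mm. A picture is of the moment at which its call begins. There is no depth.
- workorder.close_job(): hands the job in, once; it reports no verdict.
The state is a dict: "clock": time; "joints": joint angles; "qd": joint speeds; "effort": joint torques, N m; "position": TCP position; "orientation": TCP orientation; "wrist_force": force on the tool from outside, world axes, zero at the start; "moment": the same for the moment, N m; "opening": finger opening in m.
Only numpy, scipy, OpenCV 4.12 (cv2) and the standard library are available. Lean on these libraries where they do the work, as an engineer would, in place of code of your own. Each camera call takes 0.05 s, during which the arm holds its last target. There are 200 camera calls.

## Working session

There is one attempt and no reset: what is moved stays moved. The work goes in short steps, Python scripts to look and compute and a tool call to move; the robot and the scene stay as the last step left them, time stands still between calls to the robot, and variables do not carry over. Pictures are saved under pics/ and viewed, about 8 in all and at most 12, crops included, and the job is handed in when it is done.

Besides the shell and the picture viewer there is one more tool, called after ">>>" by a JSON object that holds its "fn" and its "kwargs". send_rows: Moves the arm, as the interface text tells. Its arguments: {"type":"object","properties":{"plan":{"type":"array","items":{"type":"array","items":{"type":"number"}}},"jaw":{"type":"number"}},"required":["plan"]}

```bash
mkdir -p pics; python3 - <<'E'
from workcell import readout, eyes
import cv2, numpy as np
o=readout.get_obs(); print({k:np.round(v,3) for k,v in o.items()})
for n in("scene","side"):
    d=eyes.get_image(n); cv2.imwrite(f"pics/{n}0.png",cv2.resize(d["img"][:,:,::-1],(800,600),interpolation=cv2.INTER_CUBIC))
    np.savez(f"{n}0.npz",**d); print(n,-d["R"].T@d["t"])
E
```

```text
{'clock': np.float64(0.0), 'joints': array([ 1.471,  0.386,  0.007, -0.   , -1.194, -0.259]), 'qd': array([-0.   , -0.   , -0.001, -0.002,  0.001,  0.002]), 'effort': array([ 1.0000e-03, -3.9066e+01,  1.8740e+01,  4.2200e+00,  1.1000e-02,
       -0.0000e+00]), 'position': array([0.219, 0.585, 0.221]), 'orientation': array([ 3.089, -0.561, -0.   ]), 'wrist_force': array([ 0.18 , -0.304,  0.086]), 'moment': array([-0.042, -0.015, -0.038]), 'opening': np.float64(0.087)}
scene [ 1.0762737  -0.27601454  1.1888487 ]
side [0.38017597 1.14146169 0.87191457]
```

View pics/scene0.png

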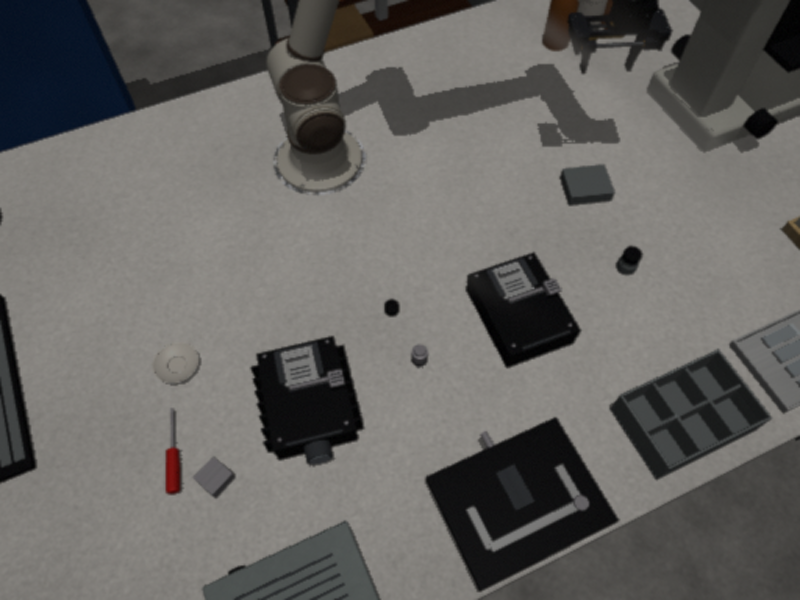

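View pics/side0.png

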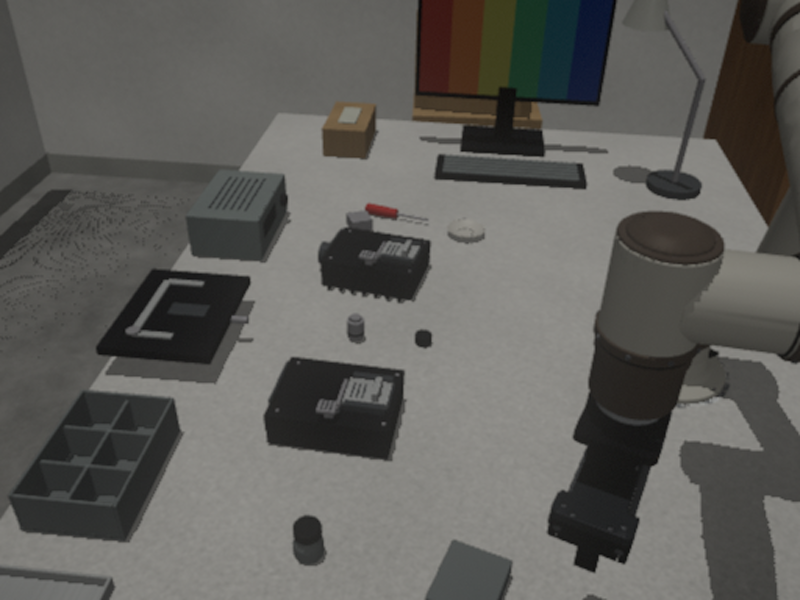

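The scene picture shows the finned house, with its lens tube, at about (305,395) and the plain filter box at (522,308). In the side picture the finned house is at (375,262). Next I'll enlarge the finned house in both views.

```bash
python3 - <<'E'
import cv2, numpy as np
out=[]
for n,(c,r) in(("scene",(155,210)),("side",(198,140))):
    im=np.load(f"{n}0.npz")["img"][:,:,::-1]
    im=np.clip(255*(im/255.)**0.5,0,255).astype(np.uint8)[r:r+90,c:c+80]
    out.append(cv2.resize(im,(400,450),interpolation=cv2.INTER_CUBIC))
cv2.imwrite("pics/c1.png",np.hstack(out))
E
```

```text
(no output)
```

View pics/c1.png

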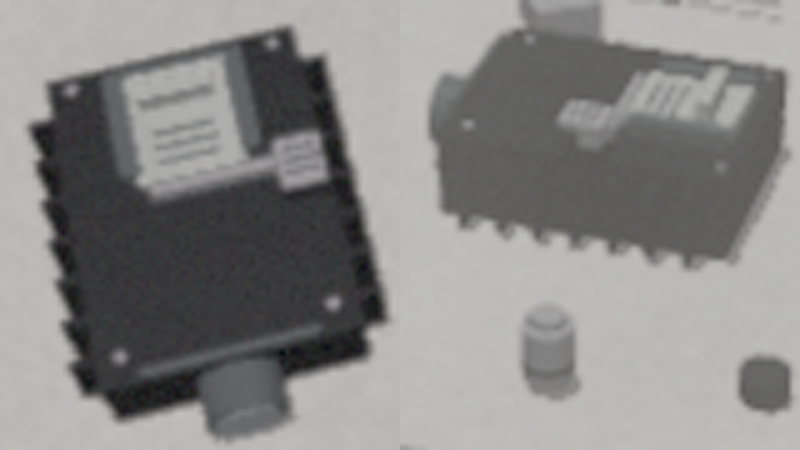

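The crop shows the seat at the near end, the tab bar and the press pad. In the left view the pad is at (300,160); in the right view it's at (588,113). I'll fit the house pose from the deck corners and the pad in both views.

```bash
cat > h.py <<'E'
import numpy as np
from scipy.optimize import least_squares
def proj(d,X):
    c=X@d["R"].T+d["t"]; p=c@d["mtx"].T; return p[:,:2]/p[:,2:]
def house(p,H):
    c,s=np.cos(p[2]),np.sin(p[2]); H=np.asarray(H,float)/1000
    return np.c_[p[0]+c*H[:,0]-s*H[:,1],p[1]+s*H[:,0]+c*H[:,1],H[:,2]+(p[3] if len(p)>3 else 0)]
def tri(obs):
    A=[];b=[]
    for d,uv in obs:
        r=d["R"].T@np.linalg.solve(d["mtx"],[*uv,1]); r/=np.linalg.norm(r)
        P=np.eye(3)-np.outer(r,r); A.append(P); b.append(P@(-d["R"].T@d["t"]))
    return np.linalg.lstsq(np.vstack(A),np.hstack(b),rcond=None)[0]
E
python3 - <<'E'
from h import *
S,D=[dict(np.load(f"{n}0.npz")) for n in("scene","side")]
cs=lambda a:(np.array(a)+.5)/5-.5+[155,210]
cd=lambda a:(np.array(a)+.5)/5-.5+[198,140]
HS=[(-48,-75,60),(-48,75,60),(147,-75,60),(147,75,60),(50,60,86)]
PS=cs([(48,84),(290,28),(108,378),(362,325),(300,160)])
HD=[(147,75,60),(147,-75,60),(-48,-75,60),(50,60,86)]
PD=cd([(40,148),(102,35),(385,68),(188,113)])
f=lambda p:np.r_[(proj(S,house(p,HS))-PS).ravel(),(proj(D,house(p,HD))-PD).ravel()]
for x0 in([.7,-.1,0],[.7,-.1,0,0.]):
    r=least_squares(f,x0,loss="soft_l1"); print(r.x,f(r.x).reshape(-1,2).round(1).tolist())
p=r.x[:3]
print("pad tri",tri([(S,PS[4]),(D,PD[3])]),house(p,[(50,60,86)]))
E
```

```text
[ 0.5191019  -0.23146617 -0.15024618] [[-0.9, 0.1], [0.5, -1.3], [-0.5, 3.5], [2.2, -0.6], [0.4, -1.0], [-1.3, -2.5], [1.3, -1.6], [0.1, -0.0], [-0.3, -0.4]]
[ 0.51812676 -0.23224829 -0.14984662 -0.00472591] [[-0.9, 0.7], [0.3, -0.7], [-0.6, 3.8], [1.9, -0.2], [0.2, -0.5], [-0.9, -1.4], [1.6, -0.5], [0.4, 1.1], [0.0, 0.8]]
pad tri [ 0.57761252 -0.18183321  0.08279417] [[ 0.57652364 -0.18038498  0.086     ]]
```

>>> {"fn": "send_rows", "kwargs": {"plan": [[0, 0, 0, 0, 0, -6], [0, 0, 0, 0, 0, -6], [0.033, 0.05, 0, 0, 0, 0], [0.033, 0.05, 0, 0, 0, 0], [0.033, 0.05, 0, 0, 0, 0], [0.033, 0.05, 0, 0, 0, 0], [0.033, 0.05, 0, 0, 0, 0], [0.033, 0.05, 0, 0, 0, 0], [0.033, 0.05, 0, 0, 0, 0], [0.033, 0.05, 0, 0, 0, 0], [0.033, 0.05, 0, 0, 0, 0], [0.033, 0.05, 0, 0, 0, 0], [0.033, 0.05, 0, 0, 0, 0], [0.033, 0.05, 0, 0, 0, 0], [0, 0, 0, 0, 0, 0], [0, 0, 0, 0, 0, 0]], "jaw": -1}}

```text
clock: 2.1
position: [0.5323, -0.0875, 0.2187]
orientation: [3.125, -0.22, -0.009]
wrist_force: [-0.4, 0.8, 0.2]
opening: 0.0006
```

```bash
python3 - <<'E'
from workcell import readout, eyes
import cv2, numpy as np
from scipy.spatial.transform import Rotation as R
d=eyes.get_image("wrist"); np.savez("w1.npz",**d)
o=readout.get_obs(); print(o["position"],R.from_rotvec(o["orientation"]).as_matrix().round(3),o["wrist_force"],o["clock"],o["opening"])
im=np.clip(255*(d["img"][:,:,::-1]/255.)**0.6,0,255).astype(np.uint8)
cv2.imwrite("pics/w1.png",cv2.resize(im,(800,600),interpolation=cv2.INTER_CUBIC)); print(-d["R"].T@d["t"])
E
```

```text
[ 0.53231992 -0.08713705  0.21872878] [[ 0.99  -0.139 -0.006]
 [-0.139 -0.99  -0.009]
 [-0.005  0.01  -1.   ]] [-0.03558999 -0.20228836 -0.36380944] 2.15 0.0003163975586894899
[ 0.59949228 -0.09568666  0.38078503]
```

View pics/w1.png

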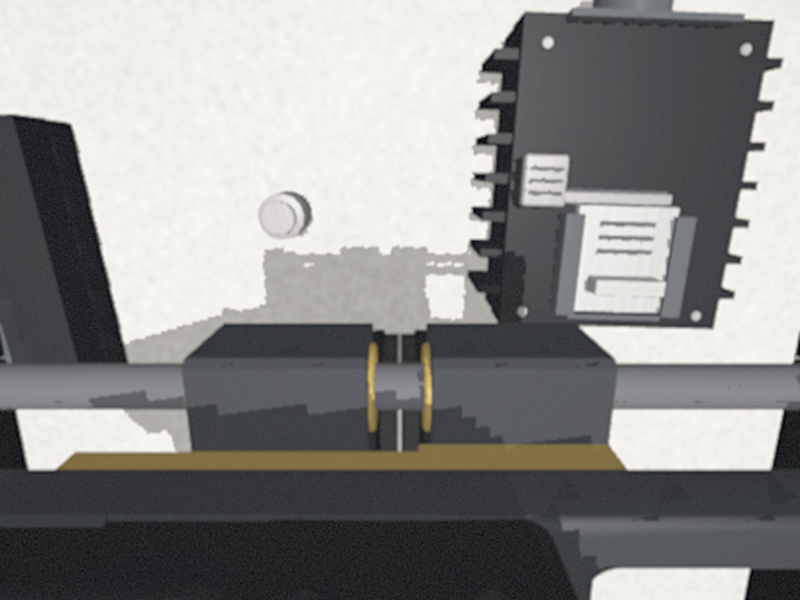

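The wrist view shows the finned house clearly, with the pad at (547,178), the ridge at (628,286) and the deck corners at (524,13), (773,22) and (714,327). I'll refine the pose with these and triangulate the pad against the scene and side views.

```bash
python3 - <<'E'
from h import *
S,D,W=[dict(np.load(n)) for n in("scene0.npz","side0.npz","w1.npz")]
cs=lambda a:(np.array(a)+.5)/5-.5+[155,210]
cd=lambda a:(np.array(a)+.5)/5-.5+[198,140]
cw=lambda a:(np.array(a)+.5)/1.5625-.5
HW=[(147,75,60),(147,-75,60),(-48,-75,60),(50,60,86),(-15,0,84)]
PW=cw([(524,13),(773,22),(714,327),(547,176),(630,286)])
f=lambda p:(proj(W,house(p,HW))-PW).ravel()
for x0 in([.52,-.23,-.15],[.52,-.23,-.15,0.]):
    r=least_squares(f,x0,loss="soft_l1"); print(r.x,f(r.x).reshape(-1,2).round(1).tolist())
    if len(x0)==3:p=r.x
print("pad tri",tri([(S,cs([300,160])),(D,cd([188,113])),(W,PW[3])]))
print("ridge tri(side+wrist)",tri([(D,cd([312,75])),(W,PW[4])]))
pts=house(p,[(50,60,86),(-15,0,84),(-38,0,84),(90,0,68)]);print(pts)
x,y=p[:2]; c,s=np.cos(p[2]),np.sin(p[2])
# bar right end check, draw overlay
import cv2
im=cv2.resize(np.clip(255*(W["img"][:,:,::-1]/255.)**.6,0,255).astype(np.uint8),(800,600))
for H in[[(-48,-75,60),(147,-75,60),(147,75,60),(-48,75,60)],[(35,47,86),(65,47,86),(65,73,86),(35,73,86)],[(-20,-22,84),(-10,-22,84),(-10,22,84),(-20,22,84)],[(37,-26,69),(43,-26,69),(43,50,69),(37,50,69)],[(-36,-41,73),(30,-41,73),(30,-29,73),(-36,-29,73)]]:
    cv2.polylines(im,[((proj(W,house(p,H))+.5)*1.5625).astype(int)],True,(0,0,255))
cv2.imwrite("pics/ov.png",im[0:380,400:800])
E
```

```text
[ 0.51887079 -0.23411891 -0.16372465] [[-0.1, -1.8], [0.8, -2.7], [0.0, 0.5], [-0.6, 2.6], [-0.1, 1.3]]
[ 0.5184083  -0.23594738 -0.16520276 -0.00404933] [[1.0, -0.3], [-0.3, -1.1], [-0.7, -0.4], [0.2, 2.6], [-0.2, 0.5]]
pad tri [ 0.57856045 -0.18304547  0.08301101]
ridge tri(side+wrist) [ 0.50514354 -0.23067314  0.0882217 ]
[[ 0.57798179 -0.183071    0.086     ]
 [ 0.50407138 -0.231674    0.084     ]
 [ 0.48137896 -0.22792513  0.084     ]
 [ 0.60766722 -0.24878839  0.068     ]]
```

View pics/ov.png

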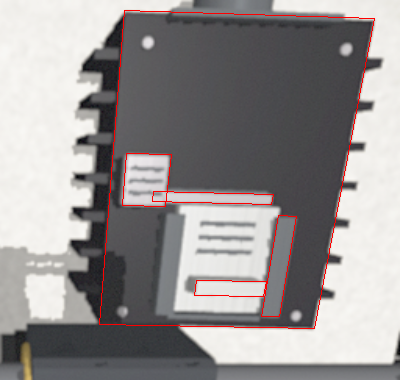

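The overlay matches the deck, pad, bar, rail and ridge. The triangulated pad is 3 mm below the stated height, which is within the tab's starting play and the calibration error. Next I'll move above the pad.

>>> {"fn": "send_rows", "kwargs": {"plan": [[0.02, 0.03, 0, 0, 0, -1.4], [0.02, 0.03, 0, 0, 0, 0], [0.02, 0.028, 0.03, 0, 0, 0], [0, 0, 0.035, 0, 0, 0], [0, 0, 0.035, 0, 0, 0], [0, 0, 0, 0, 0, 0], [0, 0, 0, 0, 0, 0]]}}

```text
clock: 3.02
position: [0.5837, -0.1742, 0.1211]
orientation: [3.129, -0.15, 0.001]
wrist_force: [0.5, 0.3, 0.3]
opening: 0.0004
```

```bash
cat > st.py <<'E'
from workcell import readout
import numpy as np
from scipy.spatial.transform import Rotation as R
o=readout.get_obs(); M=R.from_rotvec(o["orientation"]).as_matrix(); P=o["position"]
yaw=-0.164; H=np.array([.5189,-.2341]); c,s=np.cos(yaw),np.sin(yaw)
h=np.array([[c,s],[-s,c]])@(P[:2]-H)*1000
print("t",o["clock"],"P",P.round(4),"house mm",h.round(1),"yaw",np.arctan2(M[1,0],M[0,0]).round(3),"F",o["wrist_force"].round(1))
for n,t in(("pad",(50,60)),("behind",(-40,0))):
    d=np.array(t)-h; w=np.array([[c,-s],[s,c]])@d
    print(n,"tool shift mm",(M.T@[*w,0]).round(1))
E
python3 st.py
```

```text
t 3.025 P [ 0.5837 -0.1742  0.1211] house mm [54.1 69.7] yaw -0.096 F [0.5 0.3 0.3]
pad tool shift mm [-4.8  9.4  0.1]
behind tool shift mm [-98.6  63.1   0.5]
```

>>> {"fn": "send_rows", "kwargs": {"plan": [[-0.005, 0.009, 0, 0, 0, 3.9], [0, 0, 0.01, 0, 0, 0], [0, 0, 0.01, 0, 0, 0], [0, 0, 0.01, 0, 0, 0], [0, 0, 0, 0, 0, 0]]}}

```text
clock: 3.65
position: [0.581, -0.1808, 0.0945]
orientation: [3.122, -0.249, 0.015]
wrist_force: [0.6, -0.5, -0.7]
opening: 0.0005
```

```bash
python3 st.py
```

```text
t 3.65 P [ 0.581  -0.1808  0.0945] house mm [52.5 62.7] yaw -0.159 F [ 0.6 -0.5 -0.7]
pad tool shift mm [-2.6  2.7 -0. ]
behind tool shift mm [-92.8  62.3  -0.5]
```

>>> {"fn": "send_rows", "kwargs": {"plan": [[-0.003, 0.003, 0.005, 0, 0, 0], [0, 0, 0.005, 0, 0, 0], [0, 0, 0.004, 0, 0, 0], [0, 0, 0.004, 0, 0, 0], [0, 0, 0.003, 0, 0, 0]]}}

```text
clock: 4.28
position: [0.5776, -0.1836, 0.0742]
orientation: [3.122, -0.247, 0.016]
wrist_force: [-2.0, 2.5, 9.0]
opening: 0.0001
```

```bash
python3 st.py
```

```text
t 4.275 P [ 0.5776 -0.1836  0.0742] house mm [49.7 59.4] yaw -0.158 F [-2.   2.5  9. ]
pad tool shift mm [ 0.3 -0.6 -0. ]
behind tool shift mm [-90.   58.9  -0.5]
```

>>> {"fn": "send_rows", "kwargs": {"plan": [[0, 0, 0.003, 0, 0, 0], [0, 0, 0.003, 0, 0, 0]]}}

```text
clock: 4.53
position: [0.5779, -0.1837, 0.0736]
orientation: [3.12, -0.244, 0.017]
wrist_force: [-8.0, 5.5, 20.5]
opening: 0.0008
```

The force rose to 20 N with no further travel at z = 73.6 mm, so the tab is on its stop (pad expected at 74 mm). I'll retract and move behind the ridge.

>>> {"fn": "send_rows", "kwargs": {"plan": [[0, 0, -0.01, 0, 0, 0], [0, 0, -0.02, 0, 0, 0], [0, 0, -0.02, 0, 0, 0], [-0.03, 0.02, -0.01, 0, 0, 0], [-0.03, 0.02, 0, 0, 0, 0], [-0.03, 0.019, 0, 0, 0, 0], [0, 0, 0, 0, 0, 0], [0, 0, 0, 0, 0, 0]]}}

```text
clock: 5.52
position: [0.4801, -0.229, 0.1326]
orientation: [3.12, -0.243, 0.028]
wrist_force: [0.6, 0.6, 0.0]
opening: 0.0
```

```bash
python3 st.py; python3 - <<'E'
from workcell import eyes
import cv2, numpy as np
d=eyes.get_image("wrist"); np.savez("w2.npz",**d)
im=np.clip(255*(d["img"][:,:,::-1]/255.)**0.6,0,255).astype(np.uint8)
cv2.imwrite("pics/w2.png",cv2.resize(im,(800,600),interpolation=cv2.INTER_CUBIC))
E
```

```text
t 5.525 P [ 0.4801 -0.229   0.1326] house mm [-39.1  -1.3] yaw -0.156 F [0.6 0.6 0. ]
pad tool shift mm [ 89.6 -60.6   1.1]
behind tool shift mm [-0.8 -1.3 -0. ]
```

View pics/w2.png

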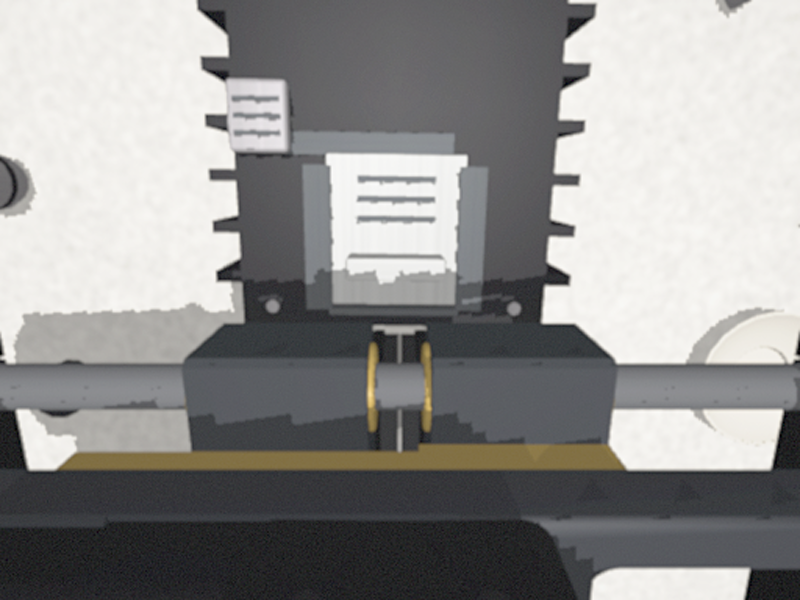

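The tab bar now reads as a dark recessed strip at (370,142), the cover is still seated, and the finger is centred behind the ridge at (396,264). Next I'll lower it.

>>> {"fn": "send_rows", "kwargs": {"plan": [[0, 0, 0.02, 0, 0, 0], [0, 0, 0.02, 0, 0, 0], [0, 0, 0.01, 0, 0, 0], [0, 0, 0.005, 0, 0, 0], [0, 0, 0, 0, 0, 0]]}}

```text
clock: 6.2
position: [0.4858, -0.2288, 0.0759]
orientation: [3.12, -0.238, 0.033]
wrist_force: [-0.0, -0.5, -0.4]
opening: 0.0004
```

```bash
python3 st.py
```

```text
t 6.2 P [ 0.4858 -0.2288  0.0759] house mm [-33.5  -0.1] yaw -0.152 F [-0.  -0.5 -0.4]
pad tool shift mm [ 84.2 -59.1   1.2]
behind tool shift mm [-6.5 -0.2 -0.1]
```

>>> {"fn": "send_rows", "kwargs": {"plan": [[0.006, 0, 0, 0, 0, 0.7], [0.006, 0, 0, 0, 0, 0], [0.006, 0, 0, 0, 0, 0], [0.006, 0, 0, 0, 0, 0], [0.006, 0, 0, 0, 0, 0]]}}

```text
clock: 6.82
position: [0.5175, -0.234, 0.0778]
orientation: [3.118, -0.258, 0.035]
wrist_force: [-0.0, -0.5, 0.0]
opening: 0.0005
```

```bash
python3 st.py
```

```text
t 6.825 P [ 0.5175 -0.234   0.0778] house mm [-1.4 -0.1] yaw -0.165 F [-0.  -0.5  0. ]
pad tool shift mm [ 51.3 -60.2   0.6]
behind tool shift mm [-38.6  -0.1  -0.9]
```

>>> {"fn": "send_rows", "kwargs": {"plan": [[0.006, 0, 0.001, 0, 0, 0], [0.006, 0, 0.001, 0, 0, 0], [0.006, 0, 0.001, 0, 0, 0], [0.006, 0, 0, 0, 0, 0], [0.006, 0, 0.001, 0, 0, 0], [0.006, 0, 0, 0, 0, 0], [0.006, 0, 0.001, 0, 0, 0], [0.006, 0, 0, 0, 0, 0], [0.005, 0, 0, 0, 0, 0], [0.003, 0, 0, 0, 0, 0], [0, 0, 0, 0, 0, 0]]}}

```text
clock: 8.2
position: [0.5773, -0.2441, 0.0736]
orientation: [3.118, -0.258, 0.035]
wrist_force: [-0.2, -0.3, -0.1]
opening: 0.0005
```

```bash
python3 st.py
```

```text
t 8.2 P [ 0.5773 -0.2441  0.0736] house mm [59.2 -0.3] yaw -0.165 F [-0.2 -0.3 -0.1]
pad tool shift mm [ -9.3 -60.3  -0.9]
behind tool shift mm [-99.2  -0.2  -2.3]
```

>>> {"fn": "send_rows", "kwargs": {"plan": [[-0.01, 0, 0, 0, 0, 0], [-0.015, 0, 0, 0, 0, 0], [-0.015, 0, -0.02, 0, 0, 0], [-0.03, 0, -0.03, 0, 0, 0], [-0.03, 0, -0.03, 0, 0, 0], [0, 0, -0.03, 0, 0, 0], [0, 0, 0, 0, 0, 0], [0, 0, 0, 0, 0, 0]]}}

```text
clock: 9.2
position: [0.4685, -0.2245, 0.184]
orientation: [3.119, -0.259, 0.038]
wrist_force: [-0.7, 0.1, -0.8]
opening: 0.0002
```

```bash
python3 st.py; python3 - <<'E'
from workcell import eyes
import cv2
from h import *
p=[.5189,-.2341,-.164]; ims=[]
for n in("wrist","side"):
    d=eyes.get_image(n); im=np.clip(255*(d["img"][:,:,::-1]/255.)**0.6,0,255).astype(np.uint8)
    k=1 if n=="wrist" else 4
    im=cv2.resize(im,None,fx=k,fy=k,interpolation=cv2.INTER_CUBIC)
    x=90
    for H in[[(x-35,-32,68),(x+35,-32,68),(x+35,32,68),(x-35,32,68)],[(35,47,74),(65,47,74),(65,73,74),(35,73,74)]]:
        cv2.polylines(im,[((proj(d,house(p,H))+.5)*k).astype(int)],True,(0,0,255))
    ims.append(im if n=="wrist" else im[560:560+384,800:1088])
cv2.imwrite("pics/end.png",np.hstack(ims))
E
```

```text
t 9.2 P [ 0.4685 -0.2245  0.184 ] house mm [-51.3   1.3] yaw -0.166 F [-0.7  0.1 -0.8]
pad tool shift mm [101.2 -58.9   2. ]
behind tool shift mm [11.3  1.2  0.3]
```

View pics/end.png

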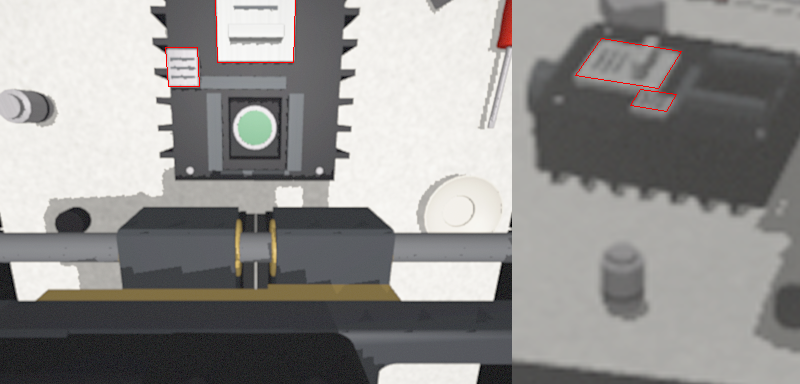

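The bay is fully open, with the green lens visible at (255,128). In both views the cover matches the outline drawn for x = 90 mm, flat and square, and the pad matches its pressed-in outline. The robot touches nothing.

```bash
python3 -c "
from workcell import workorder; print(workorder.close_job())"
```

```text
the job is handed in; nothing more can be done
None
```

The job is done and handed in at about 9.3 s, but the hand-in gave no verdict. I pressed the lamp house's snap tab in, then pushed the released cover onto the rest with the shut fingertips against its ridge.

**Tab:** it stopped moving at TCP z = 73.6 mm with the force rising to 20 N; fully in should be 74 mm. The last wrist and side images show the pad at its pressed-in height.

**Cover:** both images show it flat and square at about x = 90 mm (allowed 68 to 115 mm), with the bay completely open. The push force stayed too small to register.

**Bystanders and filter box:** the arm stayed well clear of them, and the bystanders in the last images look in place. I did not measure their positions again or check the filter box in a final image.

**Disagreements:**
- The camera fit put the pad about 3 mm lower than stated before pressing, within the tab's starting play and the calibration error.
- The tool was tilted 1 to 2 degrees, so I corrected its position in small steps.

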